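# Step the index table round to the red station

### The job

Bring the grey cast block on the ratchet index table round to the red station pin, so that it stands directly in front of that pin. Work the table only by full strokes of its lever with the black grip: each stroke moves the table one tooth. Do not push the table or the block itself, leave the block in its nest, and let go of the lever at the end.

Things in the scene. Friction and masses are not known exactly. Their poses are not given: they have to be found in the camera images.
- index_platter: Round aluminium platter, diameter 182, top 46 above the bench, on a steel ratchet wheel of 12 teeth (30 degrees each, tip radius 104 mm), over a fixed base plate (diameter 262). Origin on the vertical turning axis at bench height, z up; +x points through the middle of the grey block's nest and turns along. It turns only anticlockwise seen from above, and stays where it is left.
- lever_grip (a point): Centre of the lever's upright black grip: diameter 24, 84 to 126 mm above the bench (this point 105), 160 mm from the platter's axis, about which the lever turns. Starts at its rest stop. A full stroke: 36 degrees anticlockwise (from above) to a hard stop, 6 of slack, then 30 that carry the platter; about 4 N. A spring returns it; let it go fully back (within 3 degrees) before the next.
- red_pin: Fixed upright station pin with a red head (diameter 24, top 110 above the bench), on the base plate 120 mm from the platter's axis. Origin on its centre line at its foot. A blue and a yellow pin mark the neighbouring stations, 30 degrees apart; the colours swap places. The red pin starts 60, 90 or 120 degrees anticlockwise (from above) of the block: 2, 3 or 4 strokes.
- grey_block: Grey cast block, 56 x 76 x 61 mm, loose between four low black ribs (its nest) on the platter, its middle 54 mm from the axis; a sand-coloured bar lies in the nest opposite. Origin at the centre of the block's underside, z up.
Things that resemble listed ones, but are neither listed nor needed, are in the scene too. What is shaped like the grey_block but purple is not meant.

How it is judged (in metres and radians):
At the end, for the whole second after the job is handed in: The platter is at rest with the middle of the block's nest within 10 degrees of the red pin, seen from the platter's axis (pin within 20.8 mm of the line from axis through nest); the grey block sits upright in its nest, within 10 mm of its place along that line, 12 mm across it (x of red_pin in the frame of index_platter above 0.1 m and y of red_pin in the frame of index_platter between -0.0208 and 0.0208 m and horizontal distance between grey_block and index_platter between 0.044 and 0.064 m and y of grey_block in the frame of index_platter between -0.012 and 0.012 m and height (world z) of grey_block below 0.056 m and angle between grey_block's own z axis and vertical below 0.17 rad and angular speed of index_platter below 0.05 rad/s and linear speed of grey_block below 0.02 m/s); the robot touches nothing.
It fails at once if the robot pushes the platter directly (more than 2 N) (contact force between any of the fingers, the arm and index_platter above 2 N).
It fails at once if the robot touches the grey block (more than 1 N) (contact force between any of the fingers, the arm and grey_block above 1 N).
It also fails if it takes over 48 s, if anything falls off the work surface, if the arm or the gripper's body presses on something with over 40 N, if the wrist force passes 120 N, or if a joint passes its speed limit or range.

### The arm

A 6-joint arm with a two-finger parallel gripper is mounted at the origin on a cart in front of the work surface, level with it; the furniture and walls round the work are solid. World frame = base frame: x ahead of the robot, y to its left, z up, the work surface at z = 0. Lengths are in m, angles in degrees, forces in N, time in s.
With the tool pointing down it reaches from about 0.375 to 0.9 m from the base axis. Payload 3.1 kg.
Tool frame: the origin (TCP) lies midway between the tips of the shut fingers; the grasp point (between the pads) lies 19 mm behind it; z points along the fingers, y is the direction in which the jaws open and shut (so a half turn about z gives the same grasp; the last joint's range is limited). The gripper opens to 87 mm and grips with 3 to 60 N. Pads are 19 mm wide; open, the fingers measure 117 mm over their backs; the gripper's body (75 mm by 190 mm) begins 51 mm behind the grasp point.
Start: joints at [-75.888, 30.224, 82.088, -0, 67.689, -10.227], TCP at [0.258, -0.569, 0.223] pointing down, gripper open.
Joint ranges: [-176.69, 176.69], [-43.24, 126.21], [12.49, 139.97], [-82, 262], [0, 151.66], [-163.58, 163.58]. Speed limits (degrees/s): [159.86, 159.86, 180, 180, 180, 180].

### API

Orientations are given as a 3x3 rotation matrix whose columns are the frame's x, y, z axes.
In Python, from rig import status, vision, bot, models gives the robot as it stands.
- The arm moves only by the tool send_rows, never from a script. Its argument "moves" is a list of rows, each a list of 7 numbers: the shift along the tool's x, y, z in units of 25 mm (1.0 is 25 mm), then the turn, a rotation vector about the tool's x, y, z in units of 10 degrees (1.0 is 10 degrees), then the closure, from -1 (fully open) to 1 (shut), so that 0 is half open. In form: [[dx, dy, dz, rx, ry, rz, hand], ...]. A call has 1 to 12 rows; each row shifts and turns the commanded pose from where the row before left it, along the tool's axes as they then stand; what a row does not reach is not made up. A row lasts 1/8 s, in which the tool goes at most 62.5 mm and 10.7 degrees, less where a joint would pass 70% of its speed; a pose out of reach is approached as far as the arm can. A call is refused whole if a number of a shift passes 1 or a number of a turn 1, either way. A call with a gripper value outside its range is refused whole. The fingers move at their own pace and stop on an object; the grip force is fixed at half the most. Time passes only in rows, so rows that do not move let the fingers close. It gives the time, the measured TCP pose, the force and the opening at its end, in the units of the state.
- status.read_state(): the state, without advancing time (a new reading comes with each control period).
- vision.capture(name): name is "scene" or "top" or "wrist"; returns a dict with "img" (400x640x3 uint8, red, green, blue), "depth" (400x640 float32, m along the optical axis (not along the pixel's ray), 0 where there is no reading), "fx", "fy", "cx", "cy" (pixels), "pose" (4x4, takes a point from camera to world coordinates); the wrist camera has in their place "hand_eye" (4x4, takes a point from camera to tool coordinates, whose origin is the TCP and whose axes are the flange's). Camera axes: x right, y up, looking along -z (the intrinsics and any distortion apply to the point x, -y, -z); pixel columns grow to the right and rows downward; lengths in m; the calibration is good to about 2 mm. The wrist camera is an equidistant fisheye: a pixel r from the principal point sees the ray r / f radians off the axis. A picture is of the moment at which its call begins: read the wrist's pose just before it.
- bot.hand_in(): hands the job in, once; it reports no verdict.
Trained networks look in the newest picture that a camera, given by its name, has taken for a name from the list of things; names that differ only in an ending like _2 or _b are one class to them, and where a whole thing is asked for, a point or a joint stands for the part that bears it (a point fixed in the world has none). Each returns a list of dicts, best first, with "confidence" (0 to 1); they miss things now and then, are a little off and sometimes report something else, mostly with a low value. They report only what shows in the picture. A call takes as long as a camera call. They do not tell look-alikes from the thing itself.
- models.masks_of(camera, name): "mask" (400x640 bool, what is visible of it) and "extent" ([left, top, right, bottom] in pixels, round what is visible of it).
- models.landmark_of(camera, name): "point" ([column, row] in pixels: a listed point, or the origin of a listed thing).
The state is a dict: "time_s": time; "joint_positions": joint angles; "qvel": joint speeds; "tau": joint torques, N m; "position": TCP position; "tcp_rot": TCP orientation; "force": force on the tool from outside, world axes, zero at the start; "moment": the same for the moment, N m; "opening": opening from 0.0 (shut) to 1.0 (fully open).
Only numpy, scipy, OpenCV 4.12 (cv2) and the standard library are available. Lean on these libraries where they do the work, as an engineer would, in place of code of your own. Each camera call takes 0.05 s, during which the arm holds its last target.

## Working session

There is one attempt and no reset: what is moved stays moved. The work goes in short steps, Python scripts to look and compute and a tool call to move; the robot and the scene stay as the last step left them, time stands still between calls to the robot, and variables do not carry over. Pictures are saved under pics/ and viewed, and the job is handed in when it is done.

Besides the shell and the picture viewer there is one more tool, called after "Request:" by a JSON object that holds its "api" and its "payload", one argument or row to a line. send_rows: Moves the arm, as the interface text tells. Its arguments: {"type":"object","properties":{"moves":{"type":"array"}},"required":["moves"]}

```bash
mkdir -p pics; ls; cat > h.py <<'E'
import numpy as np, cv2
from rig import status, vision, bot, models
def px2w(c,u,v,z=None):
    d=c["depth"][int(round(v)),int(round(u))] if z is None else None
    r=np.array([(u-c["cx"])/c["fx"],-(v-c["cy"])/c["fy"],-1.0])
    P=c["pose"]
    if z is None: p=r*d
    else:
        w=P[:3,:3]@r; p=r*((z-P[2,3])/w[2])
    return P[:3,:3]@p+P[:3,3]
def save(c,n): cv2.imwrite(n,cv2.cvtColor(c["img"],cv2.COLOR_RGB2BGR))
E
python3 - <<'E'
from h import *
for n in ["scene","top"]:
    c=vision.capture(n); save(c,f"pics/{n}0.png"); print(n,{k:c[k] for k in c if k not in("img","depth")})
    for t in ["index_platter","lever_grip","red_pin","grey_block"]:
        for l in models.landmark_of(n,t)[:3]:
            u,v=l["point"]; print(t,l["confidence"],np.round(l["point"],1),px2w(c,u,v).round(3), px2w(c,u,v,{"lever_grip":.105,"red_pin":0,"index_platter":0,"grey_block":.046}[t]).round(4))
print(status.read_state())
E
```

```text
pics
scene {'fx': 384.0615739938552, 'fy': 384.0615739938552, 'cx': 321.93417602915497, 'cy': 201.14698486237316, 'pose': array([[-0.86131204,  0.2530048 , -0.44060202,  0.09954718],
       [-0.50796493, -0.44697032,  0.73633496,  0.65829361],
       [-0.01063975,  0.85802454,  0.51349848,  0.52727628],
       [ 0.        ,  0.        ,  0.        ,  1.        ]])}
index_platter 0.7 [296.3 255.4] [0.408 0.232 0.104] [0.4841 0.1266 0.    ]
lever_grip 0.92 [325.4 183.4] [ 0.495 -0.02   0.105] [ 0.4956 -0.0203  0.105 ]
red_pin 0.69 [265.3 284.5] [0.47  0.25  0.023] [0.4868 0.232  0.    ]
grey_block 0.95 [266.7 240.1] [0.508 0.189 0.073] [0.5325 0.1618 0.046 ]
grey_block 0.78 [349.  193.4] [ 0.493 -0.141  0.019] [ 0.4724 -0.0982  0.046 ]
top {'fx': 500.4969755674754, 'fy': 500.4969755674754, 'cx': 329.2637319579125, 'cy': 196.59904429927084, 'pose': array([[-0.01911477,  0.99753018, -0.06758815,  0.37301306],
       [-0.99940714, -0.02099934, -0.02728345,  0.02167235],
       [-0.02863537,  0.06702656,  0.99734019,  0.93471904],
       [ 0.        ,  0.        ,  0.        ,  1.        ]
[... 459 characters left out ...]
.20917927e+01,  1.32148889e-04,
        6.76890856e+01, -1.02273803e+01]), 'qvel': array([-0.05209821, -0.07292473,  0.01786581,  0.00014442,  0.02150857,
        0.06589621]), 'tau': array([-4.26856905e-04, -4.39605868e+01, -1.76789492e+01,  6.33151503e-02,
        5.14883164e-02, -4.26041981e-05]), 'position': array([ 0.25759111, -0.56937888,  0.22249984]), 'tcp_rot': array([[ 9.11126139e-01,  4.12127600e-01, -2.67980870e-05],
       [ 4.12127600e-01, -9.11126132e-01,  1.15351185e-04],
       [ 2.31229696e-05, -1.16143711e-04, -9.99999993e-01]]), 'force': array([ 0.70788602,  0.32368259, -0.31956313]), 'moment': array([-0.04566289, -0.02102638,  0.00565563]), 'opening': 1.0019248206902833}
```

View pics/scene0.png

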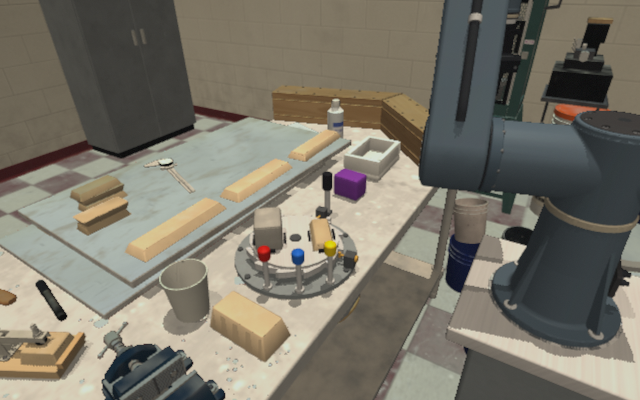

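View pics/top0.png

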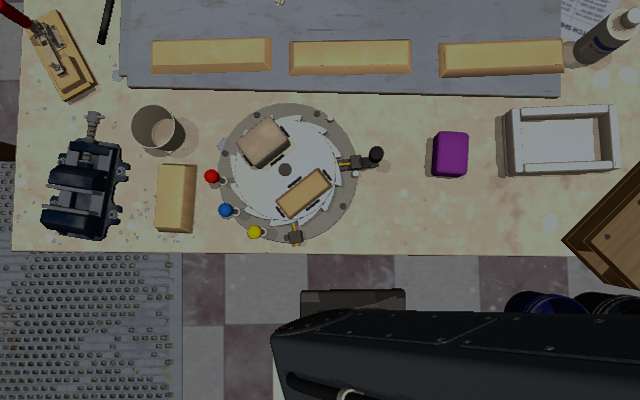

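The scene view shows the grey block at (266,228) and the purple one at (350,184), which is the look-alike. The red, blue and yellow pins are at (264,253), (298,257) and (331,248), and the lever grip is at (327,180). In the top view the block is at (264,142), red at (211,176) and the grip at (376,153). Next I measure the angles precisely.

```bash
python3 - <<'E'
from h import *
from scipy.optimize import least_squares
c=vision.capture("top"); s=vision.capture("scene")
def blob(c,lo,hi,box):
    hsv=cv2.cvtColor(c["img"],cv2.COLOR_RGB2HSV); m=cv2.inRange(hsv,np.array(lo),np.array(hi))
    x0,y0,x1,y1=box; k=np.zeros_like(m);k[y0:y1,x0:x1]=m[y0:y1,x0:x1]
    n,l,st,ce=cv2.connectedComponentsWithStats(k); i=1+np.argmax(st[1:,4]); return ce[i],st[i]
T={}
for n,lo,hi in [("red",(0,150,60),(8,255,255)),("blue",(105,120,60),(125,255,255)),("yellow",(22,130,90),(32,255,255))]:
    ce,st=blob(c,lo,hi,(190,150,275,250)); u,v=ce
    ce2,st2=blob(s,lo,hi,(240,230,345,270))
    T[n]=px2w(c,u,v,.103); print(n,ce.round(1),st,T[n].round(4),"depthz",px2w(c,u,v).round(3),"scene",px2w(s,*ce2,.1).round(4))
# axis from platter hub & the base disc: top-surface points z~.046 
# block top: depth in mask
P=c["pose"]; vv,uu=np.mgrid[0:400,0:640]; d=c["depth"]
pts=np.stack([(uu-c["cx"])/c["fx"]*d,-(vv-c["cy"])/c["fy"]*d,-d],-1)@P[:3,:3].T+P[:3,3]
m=(abs(pts[...,2]-.107)<.006)&(uu>230)&(uu<300)&(vv>110)&(vv<175)
xy=pts[m][:,:2].astype(np.float32); print("block",m.sum(),cv2.minAreaRect(xy))
print("hub",px2w(c,285,170,.046).round(4))
# axis from pins: circle radius .12
Q=np.array([T[k][:2] for k in T])
f=least_squares(lambda p:np.hypot(*(Q-p).T)-.12,[.489,.12]);print("axis",f.x,f.fun)
A=f.x
for k in T: print(k,np.degrees(np.arctan2(*(T[k][:2]-A)[::-1])))
# grip top
m=(pts[...,2]>.118)&(pts[...,2]<.135)&(uu>355)&(uu<395)&(vv>140)&(vv<175)
g=pts[m][:,:2]; print("grip",m.sum(),g.min(0),g.max(0),g.mean(0), np.hypot(*(g.mean(0)-A)),np.degrees(np.arctan2(*(g.mean(0)-A)[::-1])))
crop=cv2.resize(c["img"][90:260,190:400],None,fx=3.5,fy=3.5,interpolation=cv2.INTER_CUBIC)[:590]
cv2.imwrite("pics/crop.png",crop[...,::-1])
E
```

```text
red [210.6 175.8] [204 170  14  13 141] [0.4687 0.2434 0.103 ] depthz [0.468 0.242 0.107] scene [0.4655 0.2501 0.1   ]
blue [224.6 209.4] [218 203  14  14 142] [0.4117 0.22   0.103 ] depthz [0.411 0.219 0.107] scene [0.4084 0.2275 0.1   ]
yellow [253.7 231.6] [247 225  14  14 150] [0.3737 0.1715 0.103 ] depthz [0.374 0.17  0.11 ] scene [0.3712 0.1792 0.1   ]
block 1371 ((0.5269216895103455, 0.1571458876132965), (0.05501950532197952, 0.07462501525878906), 37.46782684326172)
hub [0.4827 0.1244 0.046 ]
axis [0.48405349 0.12437071] [ 2.51042853e-05 -4.35857379e-05  2.51084974e-05]
red 97.34255708188654
blue 127.11586107546839
yellow 156.88366695128613
grip 166 [ 0.48670261 -0.04515469] [ 0.50938161 -0.0237236 ] [ 0.49773894 -0.03431861] 0.15927834932837048 -85.07097748205946
```

View pics/crop.png

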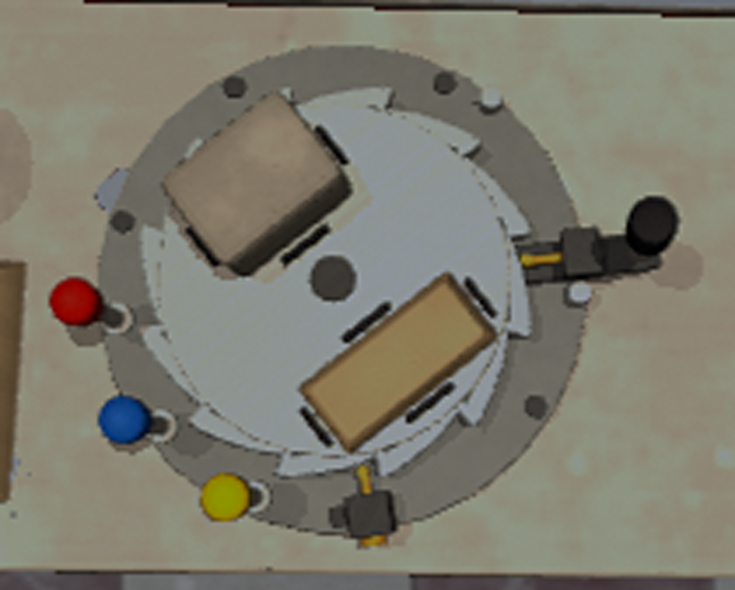

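The top crop shows the grey block in its nest at (257,182), red pin at (76,301) and grip at (652,224). Of the two blocks of this shape, only the grey one sits in the platter's nest; the purple one at top-view (450,154) lies on the bench.

Red measures 97.3° and the block 37.5°, a difference of 60°, so it takes 2 strokes. The tool x axis already points along the mid-stroke tangent. I'll push with the shut fingers and leave the orientation as it is. First I check for obstacles on the way.

```bash
python3 - <<'E'
from h import *
for n in ["top","scene"]:
    c=vision.capture(n);P=c["pose"]; vv,uu=np.mgrid[0:400,0:640]; d=c["depth"]
    p=(np.stack([(uu-c["cx"])/c["fx"]*d,-(vv-c["cy"])/c["fy"]*d,-d],-1)@P[:3,:3].T+P[:3,3])[d>0]
    a=np.array([.258,-.569]);b=np.array([.457,-.0535]);t=(b-a)/np.hypot(*(b-a))
    s=(p[:,:2]-a)@t; e=(p[:,:2]-a)@[-t[1],t[0]]
    for k in np.arange(.1,.7,.05):
        m=(s>k)&(s<k+.05)&(abs(e)<.12); print(n,k.round(2),m.sum(),p[m,2].max().round(3) if m.any() else None)
E
```

```text
top 0.1 1459 0.122
top 0.15 4183 0.122
top 0.2 3027 0.122
top 0.25 2569 0.066
top 0.3 2828 0.067
top 0.35 3132 0.604
top 0.4 6325 0.678
top 0.45 3706 0.066
top 0.5 3421 0.006
top 0.55 3405 0.13
top 0.6 3495 0.065
top 0.65 3604 0.078
scene 0.1 686 0.118
scene 0.15 1066 0.119
scene 0.2 984 0.002
scene 0.25 1284 0.061
scene 0.3 1457 0.063
scene 0.35 1512 0.062
scene 0.4 1439 0.061
scene 0.45 2302 0.062
scene 0.5 1727 0.05
scene 0.55 1762 0.127
scene 0.6 1135 0.122
scene 0.65 1124 0.075
```

The way is clear at z = 0.22; the 0.6 readings are the arm itself.

Request:
{"api": "send_rows", "payload": {
  "moves": [
    [0.98, -0.97, 0, 0, 0, 0, 1],
    [0.98, -0.97, 0, 0, 0, 0, 1],
    [0.98, -0.97, 0, 0, 0, 0, 1],
    [0.98, -0.97, 0, 0, 0, 0, 1],
    [0.98, -0.97, 0, 0, 0, 0, 1],
    [0.98, -0.97, 0, 0, 0, 0, 1],
    [0.98, -0.97, 0, 0, 0, 0, 1],
    [0.98, -0.97, 0, 0, 0, 0, 1],
    [0.98, -0.97, 0, 0, 0, 0, 1],
    [0.98, -0.97, 0, 0, 0, 0, 1],
    [0.98, -0.97, 0, 0, 0, 0, 1],
    [0.98, -0.97, 0, 0, 0, 0, 1]
  ]
}}

```text
time_s: 2.2
position: [0.406, -0.1822, 0.2228]
tcp_rot: [[0.911, 0.412, 0.001], [0.412, -0.911, -0.0], [0.0, 0.001, -1.0]]
force: [-0.3, -0.6, -0.5]
opening: 0.005
```

Request:
{"api": "send_rows", "payload": {
  "moves": [
    [0.98, -0.97, 0, 0, 0, 0, 1],
    [0.98, -0.97, 0, 0, 0, 0, 1],
    [0.98, -0.97, 0, 0, 0, 0, 1],
    [0.9, -0.97, 0, 0, 0, 0, 1],
    [0, 0, 0, 0, 0, 0, 1],
    [0, 0, 0, 0, 0, 0, 1]
  ]
}}

```text
time_s: 2.95
position: [0.453, -0.0556, 0.2226]
tcp_rot: [[0.911, 0.413, 0.0], [0.413, -0.911, -0.001], [-0.0, 0.001, -1.0]]
force: [0.6, 0.0, -0.5]
opening: 0.005
```

Request:
{"api": "send_rows", "payload": {
  "moves": [
    [0, 0, 1, 0, 0, 0, 1],
    [0, 0, 1, 0, 0, 0, 1],
    [0, 0, 1, 0, 0, 0, 1],
    [0, 0, 1, 0, 0, 0, 1],
    [0, 0, 1, 0, 0, 0, 1],
    [0, 0, 0.1, 0, 0, 0, 1],
    [0, 0, 0, 0, 0, 0, 1],
    [0.4, 0, 0, 0, 0, 0, 1],
    [0.4, 0, 0, 0, 0, 0, 1],
    [0, 0, 0, 0, 0, 0, 1]
  ]
}}

```text
time_s: 4.2
position: [0.4729, -0.0468, 0.0957]
tcp_rot: [[0.911, 0.413, 0.003], [0.413, -0.911, -0.001], [0.002, 0.002, -1.0]]
force: [-0.1, -0.5, 0.2]
opening: 0.006
```

```bash
python3 - <<'E'
from h import *
c=vision.capture("top"); s=vision.capture("scene")
a=cv2.resize(c["img"][60:260,190:450],None,fx=1.5,fy=1.5); b=cv2.resize(s["img"][120:320,200:460],None,fx=1.5,fy=1.5)
cv2.imwrite("pics/near.png",np.hstack([a,b])[...,::-1])
A=np.array([.484,.1244]); R=np.array([[.911,.412],[.412,-.911]])
g=lambda d:A+.16*np.array([np.cos(np.radians(d)),np.sin(np.radians(d))])
p=status.read_state()["position"][:2]
for d in range(-85,-44,4):
    t=g(d)-R[:,0]*.0215; print(d,t.round(4),((t-p)@R/.025).round(2)); p=t
E
```

```text
-85 [ 0.4784 -0.0438] [0.3  0.01]
-81 [ 0.4894 -0.0425] [0.43 0.13]
-77 [ 0.5004 -0.0404] [0.43 0.1 ]
-73 [ 0.5112 -0.0375] [0.44 0.07]
-69 [ 0.5218 -0.0338] [0.44 0.04]
-65 [ 0.532  -0.0295] [0.45 0.01]
-61 [ 0.542  -0.0244] [ 0.45 -0.02]
-57 [ 0.5516 -0.0186] [ 0.44 -0.05]
-53 [ 0.5607 -0.0122] [ 0.44 -0.08]
-49 [ 0.5694 -0.0052] [ 0.43 -0.11]
-45 [0.5776 0.0024] [ 0.42 -0.14]
```

View pics/near.png

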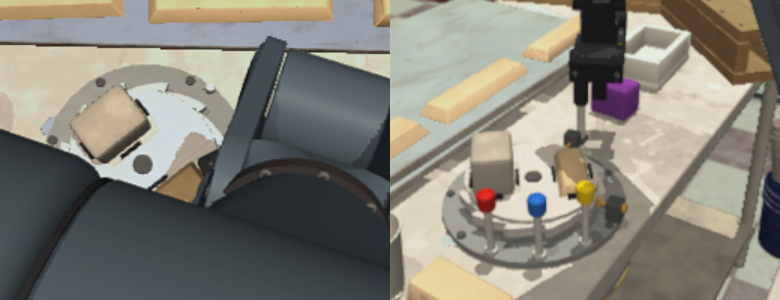

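The scene crop shows the shut fingers at (583,95) standing behind the grip, clear of the platter and block. First stroke.

Request:
{"api": "send_rows", "payload": {
  "moves": [
    [0.3, 0, 0, 0, 0, 0, 1],
    [0.22, 0.07, 0, 0, 0, 0, 1],
    [0.22, 0.06, 0, 0, 0, 0, 1],
    [0.22, 0.05, 0, 0, 0, 0, 1],
    [0.22, 0.05, 0, 0, 0, 0, 1],
    [0.22, 0.04, 0, 0, 0, 0, 1],
    [0.22, 0.03, 0, 0, 0, 0, 1],
    [0.22, 0.02, 0, 0, 0, 0, 1],
    [0.22, 0.02, 0, 0, 0, 0, 1]
  ]
}}

```text
time_s: 5.42
position: [0.5217, -0.0333, 0.0949]
tcp_rot: [[0.911, 0.412, -0.001], [0.412, -0.911, 0.0], [-0.001, -0.0, -1.0]]
force: [-3.6, -3.5, 0.1]
opening: 0.003
```

```bash
python3 - <<'E'
from h import *
c=vision.capture("top"); s=vision.capture("scene")
a=cv2.resize(c["img"][60:260,190:450],None,fx=1.5,fy=1.5); b=cv2.resize(s["img"][120:320,200:460],None,fx=1.5,fy=1.5)
cv2.imwrite("pics/mid.png",np.hstack([a,b])[...,::-1])
E
```

```text
(no output)
```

View pics/mid.png

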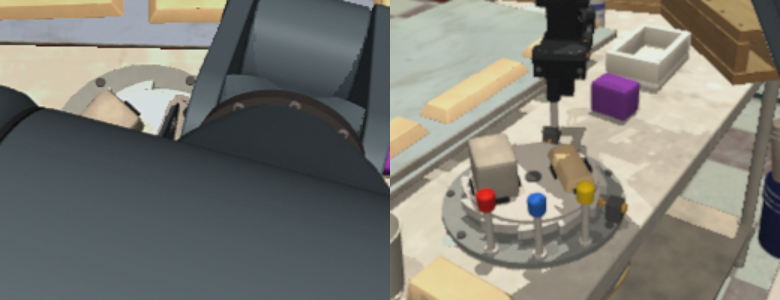

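The platter is turning and the force is about 5 N, as expected. I continue to the stop.

Request:
{"api": "send_rows", "payload": {
  "moves": [
    [0.22, 0.01, 0, 0, 0, 0, 1],
    [0.22, 0, 0, 0, 0, 0, 1],
    [0.22, -0.01, 0, 0, 0, 0, 1],
    [0.22, -0.01, 0, 0, 0, 0, 1],
    [0.22, -0.02, 0, 0, 0, 0, 1],
    [0.22, -0.03, 0, 0, 0, 0, 1],
    [0.22, -0.04, 0, 0, 0, 0, 1],
    [0.22, -0.04, 0, 0, 0, 0, 1]
  ]
}}

```text
time_s: 6.52
position: [0.5602, -0.0121, 0.095]
tcp_rot: [[0.911, 0.412, -0.001], [0.412, -0.911, -0.0], [-0.001, -0.0, -1.0]]
force: [-3.0, -3.0, -0.8]
opening: 0.003
```

Request:
{"api": "send_rows", "payload": {
  "moves": [
    [0.2, -0.05, 0, 0, 0, 0, 1],
    [0.1, -0.02, 0, 0, 0, 0, 1],
    [0.1, -0.02, 0, 0, 0, 0, 1],
    [0, 0, 0, 0, 0, 0, 1]
  ]
}}

```text
time_s: 7.02
position: [0.5688, -0.0057, 0.095]
tcp_rot: [[0.911, 0.412, 0.001], [0.412, -0.911, 0.0], [0.001, -0.0, -1.0]]
force: [-2.1, -1.3, -0.6]
opening: 0.006
```

Request:
{"api": "send_rows", "payload": {
  "moves": [
    [0.08, -0.02, 0, 0, 0, 0, 1],
    [0.08, -0.02, 0, 0, 0, 0, 1],
    [0, 0, 0, 0, 0, 0, 1]
  ]
}}

```text
time_s: 7.4
position: [0.5698, -0.0038, 0.0948]
tcp_rot: [[0.911, 0.413, -0.004], [0.413, -0.911, -0.001], [-0.004, -0.001, -1.0]]
force: [-6.0, -5.4, 1.9]
opening: 0.002
```

Request:
{"api": "send_rows", "payload": {
  "moves": [
    [0.08, -0.02, 0, 0, 0, 0, 1],
    [0, 0, 0, 0, 0, 0, 1]
  ]
}}

```text
time_s: 7.65
position: [0.5702, -0.0033, 0.0948]
tcp_rot: [[0.91, 0.414, -0.007], [0.414, -0.91, -0.002], [-0.007, -0.001, -1.0]]
force: [-8.9, -8.1, 3.6]
opening: 0.005
```

```bash
python3 - <<'E'
from h import *
s=vision.capture("scene")
cv2.imwrite("pics/end1.png",cv2.resize(s["img"][120:320,200:460],None,fx=3,fy=3,interpolation=2)[...,::-1])
E
```

```text
(no output)
```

View pics/end1.png

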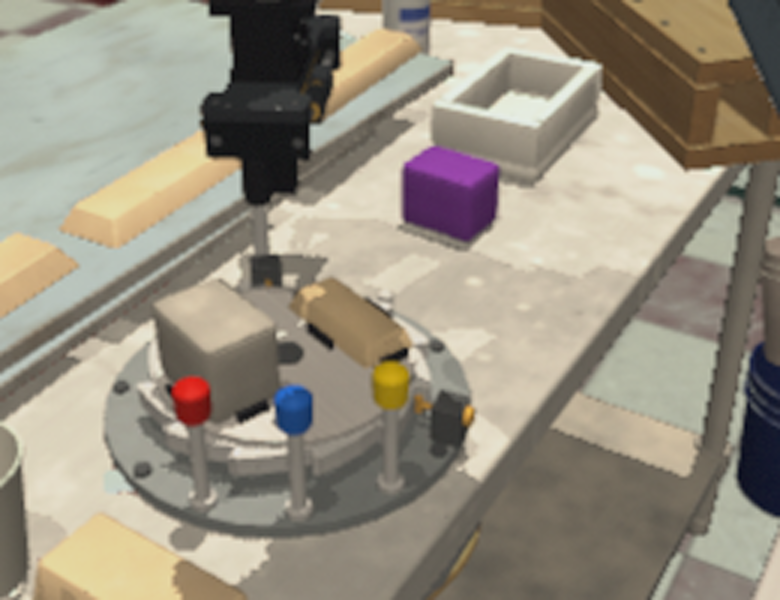

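The position stalls and the force has risen to about 12.5 N, so the lever is at its hard stop with the block still nested at (215,345) in the crop. I retreat so the spring can return the lever.

Request:
{"api": "send_rows", "payload": {
  "moves": [
    [-0.4, 0.04, 0, 0, 0, 0, 1],
    [-0.4, 0.02, 0, 0, 0, 0, 1],
    [-0.4, 0, 0, 0, 0, 0, 1],
    [-0.4, 0, 0, 0, 0, 0, 1],
    [-0.4, 0, 0, 0, 0, 0, 1],
    [-0.4, 0, 0, 0, 0, 0, 1],
    [-0.4, 0, 0, 0, 0, 0, 1],
    [-0.4, 0, 0, 0, 0, 0, 1],
    [-0.4, 0, 0, 0, 0, 0, 1],
    [-0.4, 0, 0, 0, 0, 0, 1],
    [-0.4, 0, 0, 0, 0, 0, 1],
    [-0.3, 0, 0, 0, 0, 0, 1]
  ]
}}

```text
time_s: 9.2
position: [0.4671, -0.0525, 0.0952]
tcp_rot: [[0.911, 0.412, 0.001], [0.412, -0.911, -0.001], [0.001, 0.001, -1.0]]
force: [0.2, -0.6, -0.8]
opening: 0.008
```

Request:
{"api": "send_rows", "payload": {
  "moves": [
    [0, 0, 0, 0, 0, 0, 1],
    [0, 0, 0, 0, 0, 0, 1]
  ]
}}

```text
time_s: 9.45
position: [0.4676, -0.0521, 0.0952]
tcp_rot: [[0.911, 0.412, 0.001], [0.412, -0.911, -0.0], [0.001, 0.001, -1.0]]
force: [1.1, 0.3, 0.3]
opening: 0.002
```

```bash
cat > ang.py <<'E'
from h import *
import sys
s=vision.capture("scene"); c=s
cv2.imwrite(sys.argv[1],cv2.resize(s["img"][120:320,200:460],None,fx=3,fy=3,interpolation=2)[...,::-1])
P=c["pose"]; vv,uu=np.mgrid[0:400,0:640]; d=c["depth"]
pts=np.stack([(uu-c["cx"])/c["fx"]*d,-(vv-c["cy"])/c["fy"]*d,-d],-1)@P[:3,:3].T+P[:3,3]
A=np.array([.484,.1244])
m=(abs(pts[...,2]-.107)<.006)&(np.hypot(pts[...,0]-A[0],pts[...,1]-A[1])<.1)
r=cv2.minAreaRect(pts[m][:,:2].astype(np.float32)); print(m.sum(),r, np.degrees(np.arctan2(*(np.array(r[0])-A)[::-1])), np.hypot(*(np.array(r[0])-A)))
print(models.landmark_of("scene","lever_grip")[:1],[px2w(c,*l["point"],.105).round(4) for l in models.landmark_of("scene","lever_grip")[:1]])
print(status.read_state()["position"],status.read_state()["force"])
E
python3 ang.py pics/ret1.png
```

```text
612 ((0.5043926239013672, 0.17861072719097137), (0.05389067903161049, 0.07732614129781723), 68.91561126708984) 69.38504434670376 0.05791944450835605
[{'point': [327.0, 182.9], 'confidence': 0.93}] [array([ 0.4936, -0.0242,  0.105 ])]
[ 0.46741027 -0.05191679  0.09508059] [-0.6250038  -0.31046123  0.12410355]
```

View pics/ret1.png

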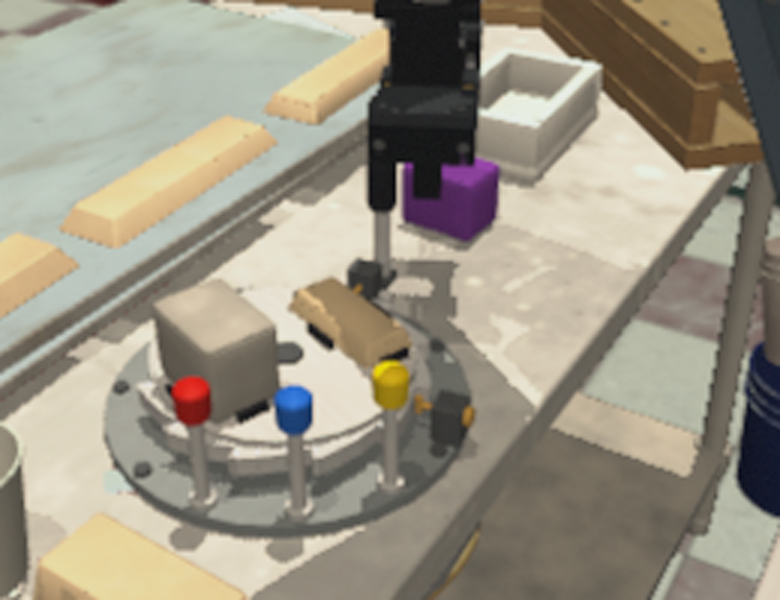

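The platter moved one tooth: the block now reads about 69°. The lever is back at rest, with the grip at (327,183) against (325,183) at the start, and the finger is clear of it. Second stroke.

Request:
{"api": "send_rows", "payload": {
  "moves": [
    [0.27, -0.06, 0, 0, 0, 0, 1],
    [0.27, -0.06, 0, 0, 0, 0, 1],
    [0.22, 0.07, 0, 0, 0, 0, 1],
    [0.22, 0.06, 0, 0, 0, 0, 1],
    [0.22, 0.05, 0, 0, 0, 0, 1],
    [0.22, 0.05, 0, 0, 0, 0, 1],
    [0.22, 0.04, 0, 0, 0, 0, 1],
    [0.22, 0.03, 0, 0, 0, 0, 1],
    [0.22, 0.02, 0, 0, 0, 0, 1],
    [0.22, 0.02, 0, 0, 0, 0, 1]
  ]
}}

```text
time_s: 10.85
position: [0.5217, -0.0331, 0.095]
tcp_rot: [[0.911, 0.412, -0.0], [0.412, -0.911, 0.0], [-0.0, -0.0, -1.0]]
force: [-3.8, -3.5, -0.2]
opening: 0.006
```

Request:
{"api": "send_rows", "payload": {
  "moves": [
    [0.22, 0.01, 0, 0, 0, 0, 1],
    [0.22, 0, 0, 0, 0, 0, 1],
    [0.22, -0.01, 0, 0, 0, 0, 1],
    [0.22, -0.01, 0, 0, 0, 0, 1],
    [0.22, -0.02, 0, 0, 0, 0, 1],
    [0.22, -0.03, 0, 0, 0, 0, 1],
    [0.22, -0.04, 0, 0, 0, 0, 1],
    [0.22, -0.04, 0, 0, 0, 0, 1]
  ]
}}

```text
time_s: 11.85
position: [0.5606, -0.0116, 0.0951]
tcp_rot: [[0.911, 0.412, 0.0], [0.412, -0.911, 0.0], [0.0, -0.0, -1.0]]
force: [-3.2, -3.2, -0.6]
opening: 0.007
```

Request:
{"api": "send_rows", "payload": {
  "moves": [
    [0.2, -0.05, 0, 0, 0, 0, 1],
    [0.1, -0.02, 0, 0, 0, 0, 1],
    [0.1, -0.02, 0, 0, 0, 0, 1],
    [0.08, -0.02, 0, 0, 0, 0, 1],
    [0.08, -0.02, 0, 0, 0, 0, 1],
    [0, 0, 0, 0, 0, 0, 1]
  ]
}}

```text
time_s: 12.6
position: [0.5699, -0.0036, 0.0949]
tcp_rot: [[0.911, 0.413, -0.004], [0.413, -0.911, -0.001], [-0.004, -0.001, -1.0]]
force: [-6.5, -4.6, 1.6]
opening: 0.004
```

Request:
{"api": "send_rows", "payload": {
  "moves": [
    [0.1, -0.02, 0, 0, 0, 0, 1],
    [0, 0, 0, 0, 0, 0, 1]
  ]
}}

```text
time_s: 12.85
position: [0.5703, -0.0032, 0.0948]
tcp_rot: [[0.91, 0.414, -0.008], [0.414, -0.91, -0.002], [-0.008, -0.001, -1.0]]
force: [-10.2, -8.8, 4.0]
opening: 0.007
```

Request:
{"api": "send_rows", "payload": {
  "moves": [
    [-0.4, 0.04, 0, 0, 0, 0, 1],
    [-0.4, 0.02, 0, 0, 0, 0, 1],
    [-0.4, 0, 0, 0, 0, 0, 1],
    [-0.4, 0, 0, 0, 0, 0, 1],
    [-0.4, 0, 0, 0, 0, 0, 1],
    [-0.4, 0, 0, 0, 0, 0, 1],
    [-0.4, 0, 0, 0, 0, 0, 1],
    [-0.4, 0, 0, 0, 0, 0, 1],
    [-0.4, 0, 0, 0, 0, 0, 1],
    [-0.4, 0, 0, 0, 0, 0, 1],
    [-0.4, 0, 0, 0, 0, 0, 1],
    [-0.6, 0, 0, 0, 0, 0, 1]
  ]
}}

```text
time_s: 14.35
position: [0.4608, -0.0552, 0.0953]
tcp_rot: [[0.911, 0.412, 0.002], [0.412, -0.911, -0.001], [0.002, 0.002, -1.0]]
force: [0.3, 0.3, 0.0]
opening: 0.01
```

Request:
{"api": "send_rows", "payload": {
  "moves": [
    [0, 0, -1, 0, 0, 0, 1],
    [0, 0, -1, 0, 0, 0, 1],
    [0, 0, -1, 0, 0, 0, 1],
    [0, 0, -1, 0, 0, 0, 1],
    [0, 0, -1, 0, 0, 0, 1],
    [-0.98, 0.97, 0, 0, 0, 0, 1],
    [-0.98, 0.97, 0, 0, 0, 0, 1],
    [-0.98, 0.97, 0, 0, 0, 0, 1],
    [-0.98, 0.97, 0, 0, 0, 0, 1],
    [-0.98, 0.97, 0, 0, 0, 0, 1],
    [-0.98, 0.97, 0, 0, 0, 0, 1],
    [-0.98, 0.97, 0, 0, 0, 0, 1]
  ]
}}

```text
time_s: 15.85
position: [0.3732, -0.2812, 0.2201]
tcp_rot: [[0.911, 0.412, 0.001], [0.412, -0.911, -0.001], [0.0, 0.001, -1.0]]
force: [0.7, -0.5, -0.1]
opening: 0.003
```

Request:
{"api": "send_rows", "payload": {
  "moves": [
    [-0.98, 0.97, 0, 0, 0, 0, 1],
    [-0.98, 0.97, 0, 0, 0, 0, 1],
    [-0.98, 0.97, 0, 0, 0, 0, 1],
    [-0.98, 0.97, 0, 0, 0, 0, 1],
    [-0.98, 0.97, 0, 0, 0, 0, 1],
    [-0.98, 0.97, 0, 0, 0, 0, 1],
    [0, 0, 0, 0, 0, 0, 1],
    [0, 0, 0, 0, 0, 0, 1]
  ]
}}

```text
time_s: 16.85
position: [0.2997, -0.4722, 0.2197]
tcp_rot: [[0.911, 0.412, -0.0], [0.412, -0.911, 0.001], [0.0, -0.001, -1.0]]
force: [0.0, 0.1, -0.1]
opening: 0.006
```

```bash
python3 ang.py pics/fin_s.png; python3 - <<'E'
from h import *
c=vision.capture("top")
cv2.imwrite("pics/fin_t.png",cv2.resize(c["img"][90:260,190:400],None,fx=3.5,fy=3.5,interpolation=2)[...,::-1])
P=c["pose"]; vv,uu=np.mgrid[0:400,0:640]; d=c["depth"]
pts=np.stack([(uu-c["cx"])/c["fx"]*d,-(vv-c["cy"])/c["fy"]*d,-d],-1)@P[:3,:3].T+P[:3,3]
A=np.array([.484,.1244])
m=(abs(pts[...,2]-.107)<.006)&(np.hypot(pts[...,0]-A[0],pts[...,1]-A[1])<.1)
r=cv2.minAreaRect(pts[m][:,:2].astype(np.float32)); print(m.sum(),r, np.degrees(np.arctan2(*(np.array(r[0])-A)[::-1])), np.hypot(*(np.array(r[0])-A)))
m=(pts[...,2]>.118)&(pts[...,2]<.135)&(uu>355)&(uu<395)&(vv>120)&(vv<175)
print("grip",pts[m].mean(0))
E
```

```text
654 ((0.477321058511734, 0.18162935972213745), (0.07381875813007355, 0.05489931255578995), 7.070345401763916) 96.65658107783653 0.057617773938338585
[] []
[ 0.30038734 -0.47183252  0.2200069 ] [ 0.07214478  0.00919275 -1.49668159]
1384 ((0.47689855098724365, 0.17778055369853973), (0.07474515587091446, 0.054750002920627594), 7.753856182098389) 97.57781329352572 0.05385085042265779
grip [ 0.49754249 -0.03425606  0.12525644]
```

View pics/fin_t.png

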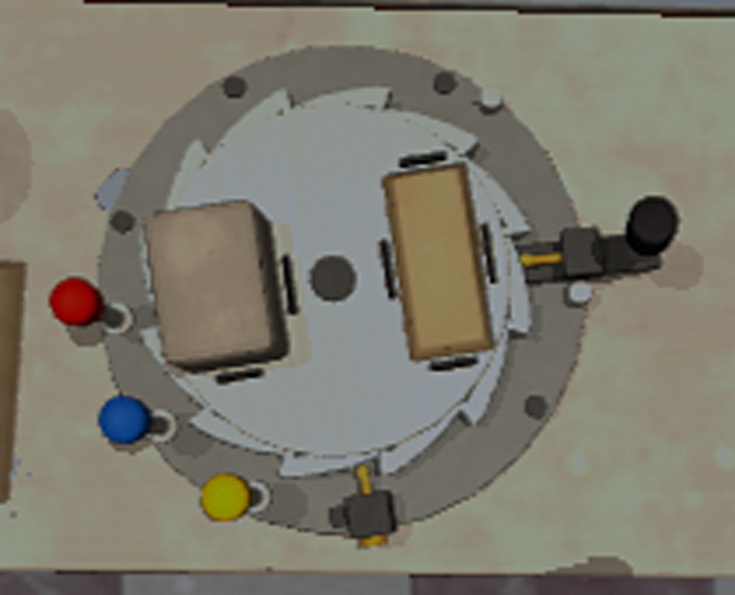

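The block at (215,285) in the crop is in its nest, facing the red pin (76,301). It reads 97.6° against the pin's 97.3°, at radius 53.9 mm. The lever is back at rest and the arm is clear, so I hand in.

```bash
python3 -c "
from rig import bot; print(bot.hand_in())"
```

```text
the job is handed in; nothing more can be done
None
```

The grey block now stands directly in front of the red pin, and I have handed the job in; no verdict is reported.

I measured the red pin 60° anticlockwise of the block, so I made two full lever strokes with the shut fingers. Each stroke ran to the hard stop, at about 12–14 N. I let the lever spring fully back after each, then drew the arm well clear.

- **Block:** the top camera puts it at 97.6° against 97.3° for the red pin. It sits 53.9 mm from the axis, where 54 mm is nominal, and its top is at the expected height. The scene camera reads 96.7° and 57.6 mm. The radius difference fits that camera's offset on the pins, which it showed about 7 mm off the top camera.
- **Lever:** the grip is within 0.3 mm of its starting position in the top view. The network did not find the grip in the last scene picture, so I relied on the top camera's depth for this.
- **Clearance:** the arm ended about 0.48 m from the grip at z = 0.22. The wrist force there was near zero (up to 1.5 N, vertical).
- **Time:** about 17 s of the 48 s allowed.

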